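# Make up two pivot-pin kits on their carriers

## Task

Make up the two pivot kits from the stock standing on the bench. The green carrier takes the bronze thrust washer, flat at the foot of its post, the light grey bush standing on that washer over the same post (the fitter takes the bush off first, so the washer lies under it), and the thick short pin upright in its socket; the yellow carrier takes the dark grey bush standing over its post and the thin long pin upright in its socket. The big grey washer and the wide bronze bush are not wanted: leave them where they are.

Things in the scene. Friction and masses are not known exactly. Their poses are not given: they have to be found in the camera images.
- green_carrier: Green kit carrier, fixed: board 170 x 104 mm, top at z = 22 mm. Origin on its underside, below the axis of its steel post (20 mm diameter, 50 mm above the board, tapered tip). z up, x along the board away from the pin socket: a blind round hole centred at x = -80, y = 0 mm, 44 mm diameter, 10 mm deep (floor at z = 12 mm). Board spans x -125 to +45, y -52 to +52 mm.
- yellow_carrier: Yellow kit carrier, fixed: board 170 x 104 mm, top at z = 22 mm. Origin on its underside, below the axis of its steel post (12 mm diameter, 55 mm above the board, tapered tip). z up, x along the board away from the pin socket: a blind round hole centred at x = -80, y = 0 mm, 38 mm diameter, 10 mm deep (floor at z = 12 mm). Board spans x -125 to +45, y -52 to +52 mm.
- bronze_washer: Bronze-yellow thrust washer lying flat, 60 mm outside diameter, 8 mm thick, with a hole of about 35 mm; 0.11 kg, loose. Origin at the centre of its underside, z up along its axis. Round, so its yaw does not matter; grasp across the outside from above.
- light_bush: Light grey steel bush (plain hollow sleeve) standing on end, 50 mm outside diameter, 60 mm tall, bore about 38 mm; 0.33 kg, loose. Origin at the centre of its underside, z up along its axis. Round, so its yaw does not matter; grasp across the outside from above.
- dark_bush: Dark grey steel bush standing on end, 36 mm outside diameter, 50 mm tall, bore about 27 mm; 0.15 kg, loose. Origin at the centre of its underside, z up along its axis. Round, so its yaw does not matter; grasp across the outside from above.
- short_pin: Thick short light grey solid pin standing on end, 30 mm diameter, 75 mm tall; 0.41 kg, loose. Origin at the centre of its underside, z up along its axis. Round, so its yaw does not matter; grasp across the outside from above.
- long_pin: Thin long light grey solid pin standing on end, 25 mm diameter, 90 mm tall; 0.34 kg, loose. Origin at the centre of its underside, z up along its axis. Round, so its yaw does not matter; grasp across the outside from above.
- grey_washer: Not wanted: big dark grey thrust washer lying flat, 68 mm outside diameter, 9 mm thick, with a hole. Loose; leave alone. Origin at the centre of its underside.
- wide_bush: Not wanted: wide bronze-yellow bush standing on end, 60 mm outside diameter, 40 mm tall, hollow. Loose; leave alone. Origin at the centre of its underside. (All the stock stands on the bench some 10 cm in front of a bare wall, whose face is at x = 0.62 m: keep the hand and wrist off it.)
Things that resemble listed ones, but are neither listed nor needed, are in the scene too. What is shaped like the dark_bush but red is not meant. Leave any red look-alike of the short_pin alone.

How it is judged (in metres and radians):
At the end, for the whole second after the job is handed in: Each carrier holds its kit: washer flat on the green board, light bush on it, dark bush on the yellow board, all over their posts (within 12 mm of the axis); each pin on its socket's floor, within 9 mm of centre. All seated within 3 mm of height, upright within 0.1 rad, at rest (horizontal distance between each of bronze_washer, light_bush and green_carrier below 0.012 m and z of bronze_washer in the frame of green_carrier between 0.019 and 0.025 m and angle between each of bronze_washer, light_bush, short_pin, dark_bush, long_pin's own z axis and vertical below 0.1 rad and linear speed of each of bronze_washer, light_bush, short_pin, dark_bush, long_pin below 0.01 m/s and z of light_bush in the frame of green_carrier between 0.027 and 0.033 m and x of short_pin in the frame of green_carrier between -0.089 and -0.071 m and y of short_pin in the frame of green_carrier between -0.009 and 0.009 m and z of short_pin in the frame of green_carrier between 0.009 and 0.015 m and horizontal distance between dark_bush and yellow_carrier below 0.012 m and z of dark_bush in the frame of yellow_carrier between 0.019 and 0.025 m and x of long_pin in the frame of yellow_carrier between -0.089 and -0.071 m and y of long_pin in the frame of yellow_carrier between -0.009 and 0.009 m and z of long_pin in the frame of yellow_carrier between 0.009 and 0.015 m); the robot touches nothing.
It fails at once if the big grey washer is moved by more than 25 mm (distance of grey_washer from where it was at the start of the episode above 0.025 m).
It fails at once if the wide bronze bush is moved by more than 25 mm (distance of wide_bush from where it was at the start of the episode above 0.025 m).
It also fails if it takes over 136 s, if anything falls off the work surface, if the arm or the gripper's body presses on something with over 40 N, if the wrist force passes 120 N, or if a joint passes its speed limit or range.

## Robot

A 7-joint arm with a two-finger parallel gripper is mounted at the origin on the work surface; the furniture and walls round the work are solid. World frame = base frame: x ahead of the robot, y to its left, z up, the work surface at z = 0. Lengths are in m, angles in degrees, forces in N, time in s.
With the tool pointing down it reaches from about 0.425 to 0.875 m from the base axis. Payload 4.7 kg.
Tool frame: the origin (TCP) lies between the finger pads; the fingertips stand 8 mm ahead of it and the grasp point (between the pads) lies 11 mm behind it (env.tip_extent is the distance from the TCP to the fingertips, in m); z points along the fingers, y is the line along which they close (so a half turn about z gives the same grasp; the last joint's range is limited). The gripper opens to 87 mm and grips with 3 to 60 N. Pads are 19 mm wide; open, the fingers measure 117 mm over their backs; the gripper's body (75 mm by 190 mm) begins 51 mm behind the grasp point.
Start: joints at [-66.801, 18.392, -4.016, 83.108, 1.295, 78.541, -3.26], TCP at [0.248, 0.601, 0.231] pointing down, gripper open.
Joint ranges: [-163.93, 163.93], [-17.29, 119.83], [-79.2, 71.16], [3.27, 140.29], [-89.18, 269.18], [5.43, 117.66], [-154.24, 154.24]. Speed limits (degrees/s): [147.25, 147.25, 180, 180, 180, 180, 180].

## Interface

Orientations are given as [roll, pitch, yaw] about the fixed x, y, z axes, in that order (R = Rz(yaw) Ry(pitch) Rx(roll)).
In Python, from cell import sensors, vision, workorder, env gives the robot as it stands.
- The arm moves only by the tool drive_tool, never from a script. Its argument "moves" is a list of rows, each an object of numbers: "x", "y", "z": the shift along the tool's x, y, z in mm; "rx", "ry", "rz": the turn, a rotation vector about the tool's x, y, z in rad; "fingers": the closure, from -1 (fully open) to 1 (shut). In form: [{"x": .., "y": .., "z": .., "rx": .., "ry": .., "rz": .., "fingers": ..}, ...]. A call has 1 to 20 rows; each row is the pose to reach, as a shift and turn from the pose commanded when the call began, along the tool's axes at that moment; what a row does not reach only later rows make up. A row lasts 1/8 s, in which the tool goes at most 62.5 mm and 10.7 degrees, less where a joint would pass 70% of its speed; a pose out of reach is approached as far as the arm can. A call with a gripper value outside its range is refused whole. The fingers move at their own pace and stop on an object; "force" is the grip in N (left out, the last holds). Time passes only in rows, so rows that repeat a pose let the fingers close. It gives the time, the measured TCP pose, the force, the opening and the grip force at its end, in the units of the state.
- sensors.get_obs(): the state, without advancing time (a new reading comes with each control period).
- vision.read_camera(name): name is "side" or "top" or "wrist"; returns a dict with "image" (384x512x3 uint8, red, green, blue), "fx", "fy", "cx", "cy" (pixels), "R" (3x3) and "t" (3): a world point X has camera coordinates R X + t. Camera axes: x right, y down, z forward; pixel columns grow to the right and rows downward; lengths in m; the calibration is good to about 2 mm. The wrist camera is an equidistant fisheye: a pixel r from the principal point sees the ray r / f radians off the axis. A picture is of the moment at which its call begins. There is no depth.
- workorder.sign_off(): hands the job in; it is judged then, once.
The state is a dict: "time_s": time; "qpos": joint angles; "joint_velocities": joint speeds; "effort": joint torques, N m; "tool_pos": TCP position; "tool_rot": TCP orientation; "force": force on the tool from outside, world axes, zero at the start; "wrist_torque": the same for the moment, N m; "grip_width": finger opening in m; "grasp_force": force on a finger pad.
Only numpy, scipy, OpenCV 4.12 (cv2) and the standard library are available. Lean on these libraries where they do the work, as an engineer would, in place of code of your own. Each camera call takes 0.05 s, during which the arm holds its last target. There are 200 camera calls.

## Working session

There is one attempt and no reset: what is moved stays moved. The work goes in short steps, Python scripts to look and compute and a tool call to move; the robot and the scene stay as the last step left them, time stands still between calls to the robot, and variables do not carry over. Pictures are saved under pics/ and viewed, at most 14 in all, crops included, and the job is handed in when it is done.

Besides the shell and the picture viewer there is one more tool, called after ">>>" as a command line: name --argument value ..., lists and objects as JSON in quotes. drive_tool: Moves the arm, as the interface text tells. Its arguments: {"type":"object","properties":{"moves":{"type":"array"},"force":{"type":"number"}},"required":["moves"]}

```bash
mkdir -p pics; python3 - <<'E'
from cell import sensors, vision, workorder, env
import cv2,pickle
for n in ["top","side","wrist"]:
    c=vision.read_camera(n); pickle.dump(c,open(f"pics/{n}0.pkl","wb"))
    im=cv2.cvtColor(c["image"],cv2.COLOR_RGB2BGR)
    cv2.imwrite(f"pics/{n}0.png",cv2.resize(im,(800,600),interpolation=cv2.INTER_CUBIC))
    print(n,c["fx"],c["cx"],c["cy"],c["R"].tolist() if hasattr(c["R"],"tolist") else c["R"],c["t"])
print(sensors.get_obs())
E
```

```text
top 412.65420945008947 266.5695483539404 194.77938465484084 [[-0.034797676666333106, -0.9993938318480531, 0.0010443000961712168], [-0.9732997536449126, 0.03365185256060375, -0.22705757502006385], [0.22688479731656302, -0.008917493106524642, -0.9738807766165825]] [0.01500545 0.40376067 1.1118044 ]
side 389.5972662593301 254.82809793963423 194.07437023860095 [[0.9955415046736896, -0.09232925037580435, 0.019298238186116274], [-0.04918799936867001, -0.6827428323524718, -0.7290012109656829], [0.08048386913011678, 0.7248017207460027, -0.6842403177345514]] [-0.38092289  0.05587249  1.03405769]
wrist 297.3186396354542 254.60809171908994 188.86989280089335 [[0.38154722800246293, 0.9243443780541618, -0.0030304394571873945], [0.8921965078442731, -0.3674162300959884, 0.2626608178859914], [0.24167561770712986, -0.10292125447019568, -0.9648834702616481]] [-0.64798695 -0.03267363  0.39171465]
{'time_s': 0.15, 'qpos': array([-66.79987698,  18.42921062,  -4.01692614,  83.1585314 ,
         1.296951  ,  78.5414681 ,  -3.26101067]), 'joint_velocities': array([ 0.00383934, -0.05146656, -0.05505768, -0.12320174, -0.07654481,
       -0.12629789, -0.04889092]), 'effort': array([ 5.18411653e-04, -4.91790354e+01, -4.04116139e-01, -3.12873673e+01,
       -6.38139783e-02,  4.04498354e-02,  1.11676895e-04]), 'tool_pos': array([0.2474997 , 0.60059501, 0.22971677]), 'tool_rot': array([-1.79916122e+02,  6.55353976e-03,  1.57609970e+02]), 'force': array([ 0.0588288 , -0.20125918,  0.34052712]), 'wrist_torque': array([0.05277004, 0.05346596, 0.00142116]), 'grasp_force': 0.0, 'grip_width': 0.08739092679593956}
```

View pics/top0.png

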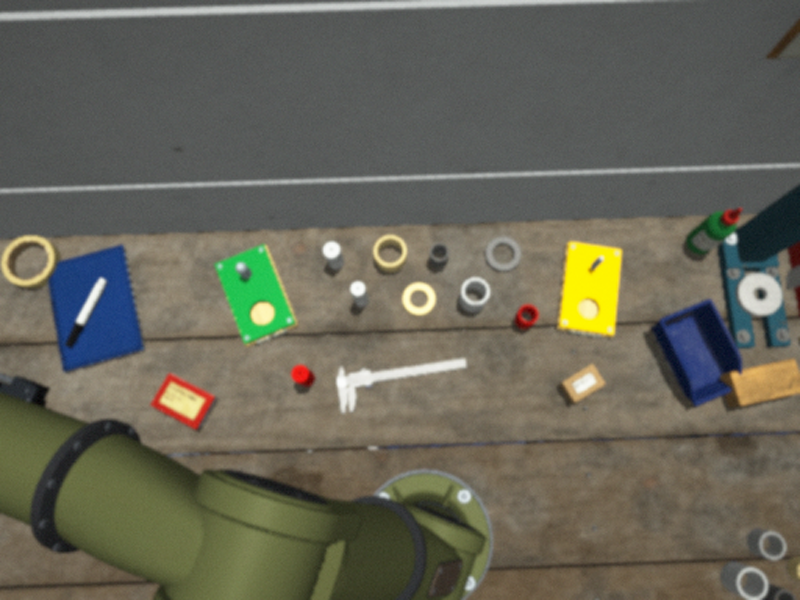

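View pics/side0.png

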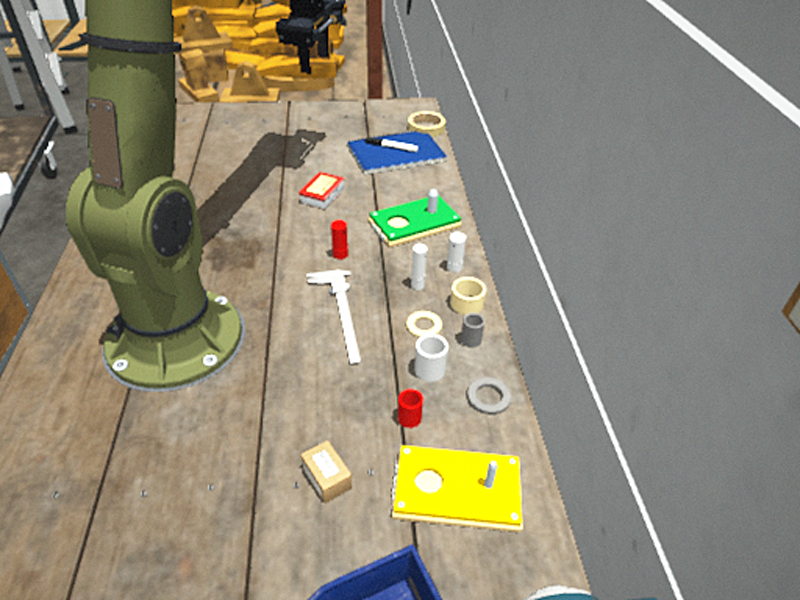

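The overview shows the green carrier on the left (y+) and the yellow one on the right. The stock stands between them: two pins, the wide bush, the dark bush, both washers, the light bush, and red look-alikes nearer the robot. Next I take enlarged crops to read pixels.

```bash
python3 - <<'E'
import cv2,pickle,numpy as np
t=cv2.cvtColor(pickle.load(open("pics/top0.pkl","rb"))["image"],cv2.COLOR_RGB2BGR)
s=cv2.cvtColor(pickle.load(open("pics/side0.pkl","rb"))["image"],cv2.COLOR_RGB2BGR)
def crop(im,x,y,w,h,k):
    o=cv2.resize(im[y:y+h,x:x+w],None,fx=k,fy=k,interpolation=cv2.INTER_CUBIC)
    for i in range(0,w,10): cv2.line(o,(int(i*k),0),(int(i*k),5 if (x+i)%50 else 12),(255,0,255),1)
    for i in range(0,h,10): cv2.line(o,(0,int(i*k)),(5 if (y+i)%50 else 12,int(i*k)),(255,0,255),1)
    return o
cv2.imwrite("pics/A.png",np.vstack([crop(t,130,145,140,75,4),crop(t,270,145,140,75,4)]))
cv2.imwrite("pics/B1.png",crop(s,230,115,100,110,5))
cv2.imwrite("pics/B2.png",crop(s,240,180,100,160,3.75))
E
```

```text
(no output)
```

View pics/A.png

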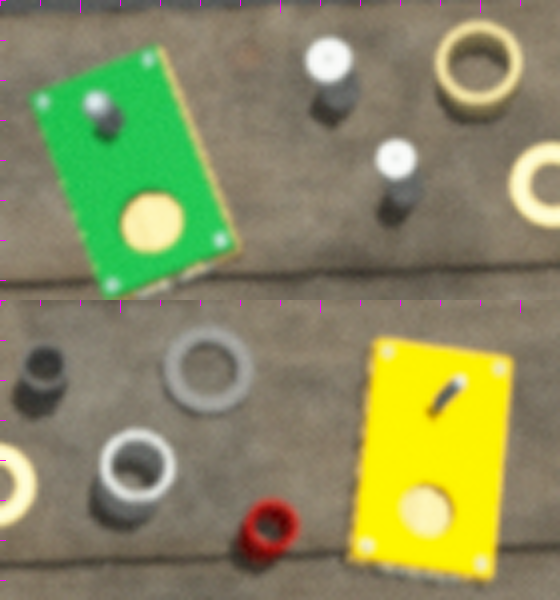

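View pics/B1.png

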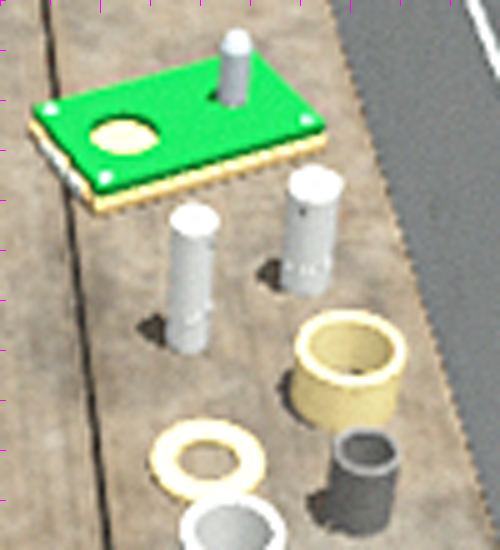

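View pics/B2.png

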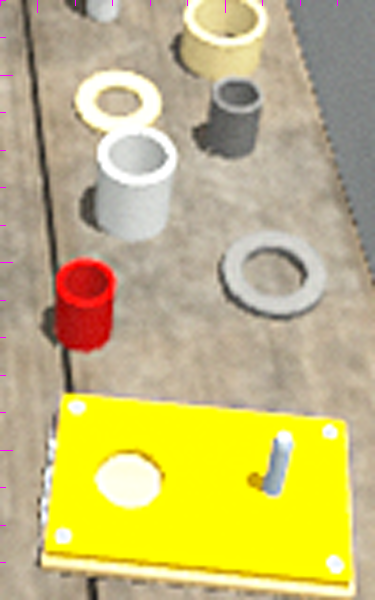

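Crops: in top view, short pin top at crop (329,60), long pin (397,158), bronze washer (553,184), dark bush (44,367), light bush (138,466), green socket (152,221) and yellow socket (425,511). The side crops show the same items. Next I triangulate them.

```bash
cat > h.py <<'E'
import numpy as np,pickle
from scipy.optimize import least_squares
def load(n): return pickle.load(open(f"pics/{n}.pkl","rb"))
def proj(c,X):
    p=np.asarray(c["R"])@X+np.asarray(c["t"]); 
    return np.array([c["fx"]*p[0]/p[2]+c["cx"],c["fy"]*p[1]/p[2]+c["cy"]])
def tri(obs,z=None):
    f=lambda X:np.concatenate([proj(c,X if z is None else np.r_[X[:2],z])-p for c,p in obs])
    r=least_squares(f,[.5,0,.05] if z is None else [.5,0]); return r.x,np.abs(r.fun).max()
E
python3 - <<'E'
from h import *
T=load("top0");S=load("side0")
g=lambda u,v,k,x,y:np.array([(u+.5)/k-.5+x,(v+.5)/k-.5+y])
a=lambda u,v:g(u,v,4,130,145)
b=lambda u,v:g(u,v-300,4,270,145)
c=lambda u,v:g(u,v,5,230,115)
d=lambda u,v:g(u,v,3.75,240,180)
for n,p,q in [("short",a(329,60),c(316,185)),("long",a(397,158),c(194,219)),("wide",a(479,62),c(349,349)),("bwash",a(553,184),c(208,460)),
 ("dark",b(44,367),c(364,450)),("light",b(138,466),d(137,157)),("gwash",b(208,369),d(275,271)),("gsock",a(152,221),c(124,135)),("gpost",a(94,100),c(237,36)),
 ("ysock",b(425,511),d(130,479)),("ypost",b(461,380),d(287,436)),
 ("ysc1",b(388,351),d(330,431)),("ysc2",b(500,369),d(335,564)),("ysc3",b(367,545),d(77,407)),("ysc4",b(481,564),d(63,536)),
 ("gs1",a(43,102),c(258,50)),("gs2",a(148,60),c(307,119)),("gs3",a(112,284),c(51,109)),("gs4",a(221,240),c(105,177))]:
    x,e=tri([(T,p),(S,q)]); print(n,x.round(4),round(e,2))
E
```

```text
short [0.5056 0.1509 0.0707] 0.29
long [0.4281 0.1029 0.0874] 0.11
wide [0.5111 0.047  0.0351] 0.03
bwash [ 0.4267 -0.0036  0.0042] 0.16
dark [ 0.5016 -0.0427  0.0451] 0.16
light [ 0.424  -0.105   0.0539] 0.17
gwash [ 0.5093 -0.1662  0.0039] 0.26
gsock [0.4068 0.2857 0.0148] 0.21
gpost [0.4821 0.3152 0.0681] 0.05
ysock [ 0.3943 -0.3142  0.0135] 0.38
ypost [ 0.4735 -0.3311  0.0745] 0.4
ysc1 [ 0.5133 -0.2967  0.0202] 0.21
ysc2 [ 0.4972 -0.3775  0.0198] 0.33
ysc3 [ 0.3688 -0.2687  0.0199] 0.16
ysc4 [ 0.3528 -0.3489  0.019 ] 0.29
gs1 [0.5004 0.3652 0.0223] 1.66
gs2 [0.5272 0.2901 0.0188] 0.25
gs3 [0.361  0.3123 0.0187] 0.23
gs4 [0.3901 0.2351 0.0196] 0.21
```

>>> drive_tool --moves '[{"x": -320, "y": -248, "z": 0, "rz": -0.39, "fingers": 0}, {"x": -320, "y": -248, "z": 0, "rz": -0.39, "fingers": 0}, {"x": -320, "y": -248, "z": 0, "rz": -0.39, "fingers": 0}, {"x": -320, "y": -248, "z": 0, "rz": -0.39, "fingers": 0}, {"x": -320, "y": -248, "z": 0, "rz": -0.39, "fingers": 0}, {"x": -320, "y": -248, "z": 0, "rz": -0.39, "fingers": 0}, {"x": -320, "y": -248, "z": 0, "rz": -0.39, "fingers": 0}, {"x": -320, "y": -248, "z": 0, "rz": -0.39, "fingers": 0}, {"x": -356, "y": -392, "z": 0, "rz": -0.39, "fingers": 0}, {"x": -356, "y": -392, "z": 0, "rz": -0.39, "fingers": 0}, {"x": -356, "y": -392, "z": 0, "rz": -0.39, "fingers": 0}, {"x": -356, "y": -392, "z": 0, "rz": -0.39, "fingers": 0}, {"x": -356, "y": -392, "z": 0, "rz": -0.39, "fingers": 0}, {"x": -356, "y": -392, "z": 0, "rz": -0.39, "fingers": 0}, {"x": -356, "y": -392, "z": 0, "rz": -0.39, "fingers": 0}, {"x": -356, "y": -392, "z": 0, "rz": -0.39, "fingers": 0}]'

```text
invalid input at $.moves[0]: expected keys x, y, z, rx, ry, rz, fingers
```

```bash
cat >> h.py <<'E'
def projw(c,X):
    p=np.asarray(c["R"])@X+np.asarray(c["t"]); r=np.hypot(p[0],p[1]); a=np.arctan2(r,p[2])
    return np.array([c["fx"]*a*p[0]/r+c["cx"],c["fy"]*a*p[1]/r+c["cy"]])
P=dict(short=[.5056,.1509,.075],long=[.4281,.1029,.09],wide=[.511,.047,.04],bwash=[.4267,-.0036,.008],dark=[.5016,-.0427,.05],light=[.424,-.105,.06],gwash=[.5093,-.1662,.009],gsock=[.4072,.2862,.022],gpost=[.4816,.3154,.072],ysock=[.3941,-.3151,.022],ypost=[.4725,-.3307,.077])
E
python3 - <<'E'
from h import *
from cell import sensors,vision
import cv2
o=sensors.get_obs();print(o["qpos"].round(1),o["tool_pos"],o["tool_rot"])
c=vision.read_camera("wrist");pickle.dump(c,open("pics/w1.pkl","wb"))
im=cv2.resize(cv2.cvtColor(c["image"],cv2.COLOR_RGB2BGR),None,fx=1.5625,fy=1.5625,interpolation=cv2.INTER_CUBIC)
for n,X in P.items():
    p=projw(c,np.array(X)); print(n,(p*1.5625).round())
    cv2.drawMarker(im,tuple(int(v) for v in (p+.5)*1.5625),(255,0,255),0,8,1)
cv2.imwrite("pics/w1.png",im)
E
```

```text
[-66.8  18.4  -4.   83.2   1.3  78.5  -3.3] [0.2474997  0.60059501 0.22971677] [-1.79916122e+02  6.55353976e-03  1.57609970e+02]
short [143. 604.]
long [ 76. 571.]
wide [107. 590.]
bwash [ 62. 537.]
dark [ 66. 591.]
light [ 12. 560.]
gwash [ 43. 579.]
gsock [190. 506.]
gpost [234. 579.]
ysock [-35. 537.]
ypost [-27. 587.]
```

View pics/w1.png

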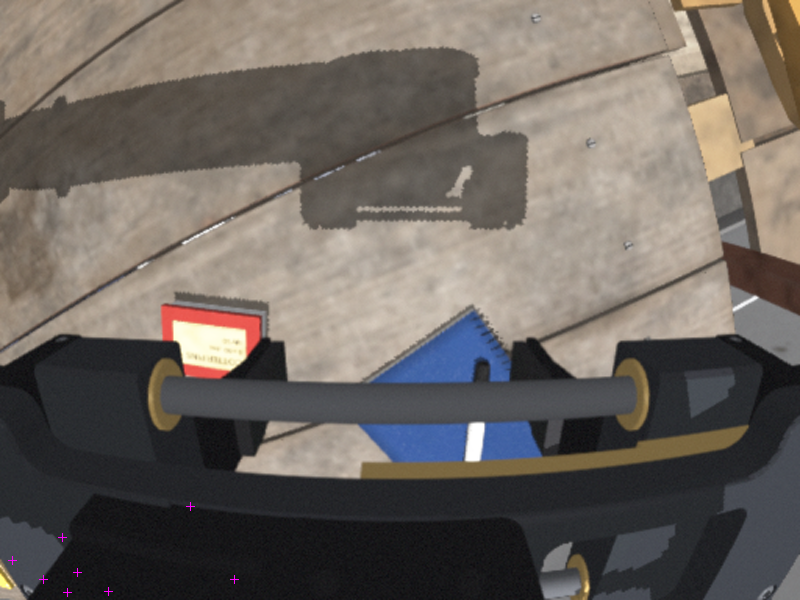

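Nothing moved, because rows need all seven keys. The wrist picture only shows the notebook and the fingers. Resending.

>>> drive_tool --moves '[{"x": -320, "y": -248, "z": 0, "rx": 0, "ry": 0, "rz": -0.39, "fingers": 0}, {"x": -320, "y": -248, "z": 0, "rx": 0, "ry": 0, "rz": -0.39, "fingers": 0}, {"x": -320, "y": -248, "z": 0, "rx": 0, "ry": 0, "rz": -0.39, "fingers": 0}, {"x": -320, "y": -248, "z": 0, "rx": 0, "ry": 0, "rz": -0.39, "fingers": 0}, {"x": -320, "y": -248, "z": 0, "rx": 0, "ry": 0, "rz": -0.39, "fingers": 0}, {"x": -320, "y": -248, "z": 0, "rx": 0, "ry": 0, "rz": -0.39, "fingers": 0}, {"x": -320, "y": -248, "z": 0, "rx": 0, "ry": 0, "rz": -0.39, "fingers": 0}, {"x": -320, "y": -248, "z": 0, "rx": 0, "ry": 0, "rz": -0.39, "fingers": 0}, {"x": -356, "y": -392, "z": 0, "rx": 0, "ry": 0, "rz": -0.39, "fingers": 0}, {"x": -356, "y": -392, "z": 0, "rx": 0, "ry": 0, "rz": -0.39, "fingers": 0}, {"x": -356, "y": -392, "z": 0, "rx": 0, "ry": 0, "rz": -0.39, "fingers": 0}, {"x": -356, "y": -392, "z": 0, "rx": 0, "ry": 0, "rz": -0.39, "fingers": 0}, {"x": -356, "y": -392, "z": 0, "rx": 0, "ry": 0, "rz": -0.39, "fingers": 0}, {"x": -356, "y": -392, "z": 0, "rx": 0, "ry": 0, "rz": -0.39, "fingers": 0}, {"x": -356, "y": -392, "z": 0, "rx": 0, "ry": 0, "rz": -0.39, "fingers": 0}, {"x": -356, "y": -392, "z": 0, "rx": 0, "ry": 0, "rz": -0.39, "fingers": 0}]'

```text
time_s: 2.2
tool_pos: [0.4275, 0.1034, 0.2304]
tool_rot: [-180.0, -0.0, -180.0]
force: [-0.2, 0.2, -0.2]
grip_width: 0.0436
grasp_force: 0.0
```

```bash
cat > w.py <<'E'
from h import *
from cell import sensors,vision
import cv2,sys
n=sys.argv[1]
o=sensors.get_obs();print(o["time_s"],o["qpos"].round(1),o["tool_pos"],o["tool_rot"])
c=vision.read_camera("wrist");pickle.dump(c,open(f"pics/{n}.pkl","wb"))
im=cv2.resize(cv2.cvtColor(c["image"],cv2.COLOR_RGB2BGR),None,fx=1.5625,fy=1.5625,interpolation=cv2.INTER_CUBIC)
for k,X in P.items():
    p=projw(c,np.array(X)); print(k,(p*1.5625).round())
    cv2.drawMarker(im,tuple(int(v) for v in (p+.5)*1.5625),(255,0,255),0,8,1)
cv2.imwrite(f"pics/{n}.png",im)
E
python3 w.py w2
```

```text
2.2 [-33.8  -8.2  15.3 111.6   2.2  76.4  70.8] [0.42748019 0.10342692 0.2304319 ] [-1.79988490e+02 -1.19690020e-02 -1.79999412e+02]
short [464. 380.]
long [399. 283.]
wide [331. 367.]
bwash [273. 259.]
dark [222. 359.]
light [139. 270.]
gwash [126. 345.]
gsock [615. 241.]
gpost [660. 343.]
ysock [  1. 239.]
ypost [-30. 326.]
```

View pics/w2.png

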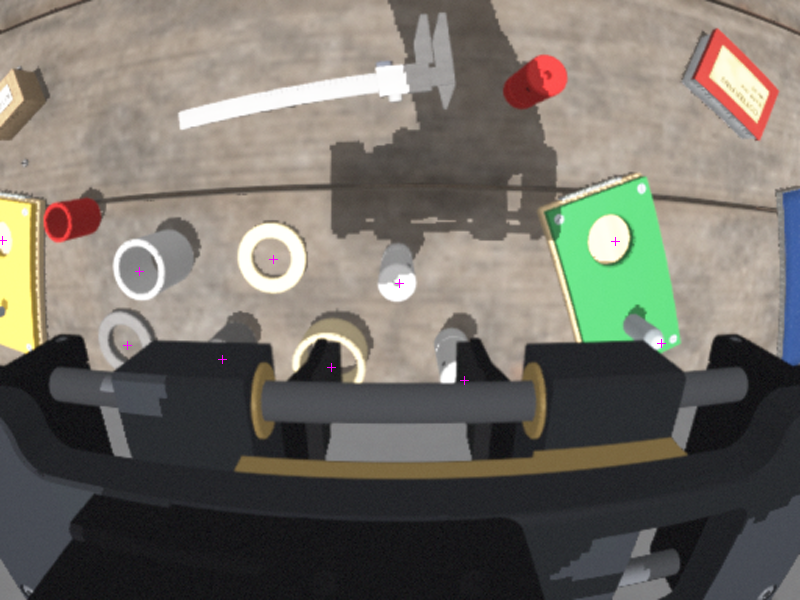

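The wrist view agrees: long pin top at (397,284) and washer at (272,258), both within 2 px of prediction. Now I pick the long pin.

>>> drive_tool --moves '[{"x": -1, "y": -1, "z": 50, "rx": 0, "ry": 0, "rz": 0, "fingers": 0}, {"x": -1, "y": -1, "z": 100, "rx": 0, "ry": 0, "rz": 0, "fingers": 0}, {"x": -1, "y": -1, "z": 150, "rx": 0, "ry": 0, "rz": 0, "fingers": 0}, {"x": -1, "y": -1, "z": 181, "rx": 0, "ry": 0, "rz": 0, "fingers": 0}, {"x": -1, "y": -1, "z": 181, "rx": 0, "ry": 0, "rz": 0, "fingers": 0}, {"x": -1, "y": -1, "z": 181, "rx": 0, "ry": 0, "rz": 0, "fingers": 0.2}, {"x": -1, "y": -1, "z": 181, "rx": 0, "ry": 0, "rz": 0, "fingers": 1}, {"x": -1, "y": -1, "z": 181, "rx": 0, "ry": 0, "rz": 0, "fingers": 1}, {"x": -1, "y": -1, "z": 181, "rx": 0, "ry": 0, "rz": 0, "fingers": 1}, {"x": -1, "y": -1, "z": 181, "rx": 0, "ry": 0, "rz": 0, "fingers": 1}, {"x": -1, "y": -1, "z": 181, "rx": 0, "ry": 0, "rz": 0, "fingers": 1}, {"x": -1, "y": -1, "z": 160, "rx": 0, "ry": 0, "rz": 0, "fingers": 1}, {"x": -1, "y": -1, "z": 120, "rx": 0, "ry": 0, "rz": 0, "fingers": 1}, {"x": -1, "y": -1, "z": 80, "rx": 0, "ry": 0, "rz": 0, "fingers": 1}, {"x": -1, "y": -1, "z": 60, "rx": 0, "ry": 0, "rz": 0, "fingers": 1}, {"x": -1, "y": -1, "z": 60, "rx": 0, "ry": 0, "rz": 0, "fingers": 1}]' --force 35

```text
time_s: 4.25
tool_pos: [0.4291, 0.1022, 0.1716]
tool_rot: [179.9, 0.1, 180.0]
force: [-1.1, 1.0, -4.5]
grip_width: 0.0244
grasp_force: 35.0
```

>>> drive_tool --moves '[{"x": -8, "y": -40, "z": 0, "rx": 0, "ry": 0, "rz": 0, "fingers": 1}, {"x": -15, "y": -85, "z": 0, "rx": 0, "ry": 0, "rz": 0, "fingers": 1}, {"x": -20, "y": -130, "z": 0, "rx": 0, "ry": 0, "rz": 0, "fingers": 1}, {"x": -22, "y": -175, "z": 0, "rx": 0, "ry": 0, "rz": 0, "fingers": 1}, {"x": -22, "y": -220, "z": 0, "rx": 0, "ry": 0, "rz": 0, "fingers": 1}, {"x": -15, "y": -265, "z": 0, "rx": 0, "ry": 0, "rz": 0, "fingers": 1}, {"x": 0, "y": -310, "z": 0, "rx": 0, "ry": 0, "rz": 0, "fingers": 1}, {"x": 15, "y": -355, "z": 0, "rx": 0, "ry": 0, "rz": 0, "fingers": 1}, {"x": 28, "y": -395, "z": 0, "rx": 0, "ry": 0, "rz": 0, "fingers": 1}, {"x": 34, "y": -417, "z": 0, "rx": 0, "ry": 0, "rz": 0, "fingers": 1}, {"x": 34, "y": -417, "z": 0, "rx": 0, "ry": 0, "rz": 0, "fingers": 1}, {"x": 34, "y": -417, "z": 0, "rx": 0, "ry": 0, "rz": 0, "fingers": 1}, {"x": 34, "y": -417, "z": 0, "rx": 0, "ry": 0, "rz": 0, "fingers": 1}, {"x": 34, "y": -417, "z": 0, "rx": 0, "ry": 0, "rz": 0, "fingers": 1}]'

```text
time_s: 6.0
tool_pos: [0.3946, -0.3141, 0.1704]
tool_rot: [180.0, 0.0, -179.9]
force: [0.7, -0.2, -3.2]
grip_width: 0.0245
grasp_force: 35.0
```

```bash
python3 w.py w3 | egrep "^[0-9]|y"
```

```text
6.0 [ -9.2   2.6  46.4 109.5  -2.1  68.8 127.9] [ 0.39456687 -0.3141218   0.17040281] [ 1.79977150e+02  1.94871125e-03 -1.79946848e+02]
ysock [398. 278.]
ypost [373. 423.]
```

View pics/w3.png

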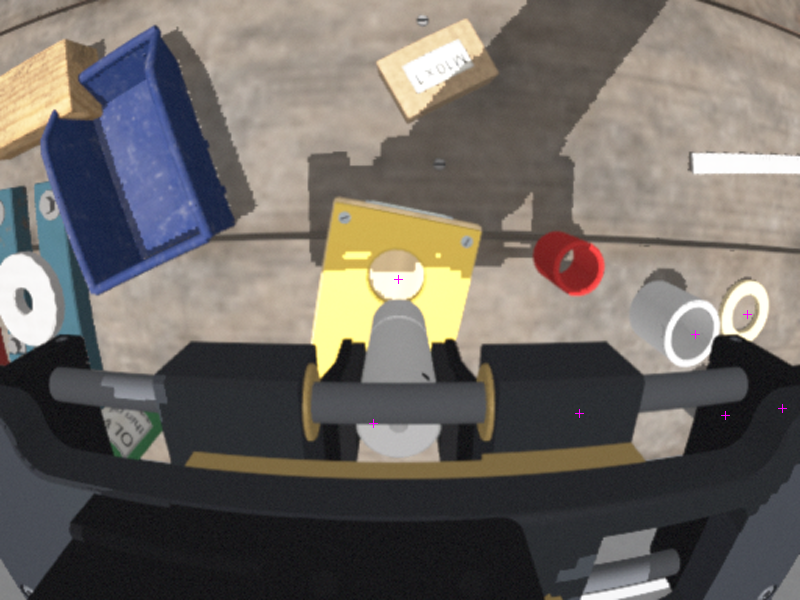

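The socket's centre is at (398,276) against a predicted (398,278), and the pin is held upright over it. Lowering.

>>> drive_tool --moves '[{"x": 0, "y": 0, "z": 40, "rx": 0, "ry": 0, "rz": 0, "fingers": 1}, {"x": 0, "y": 0, "z": 75, "rx": 0, "ry": 0, "rz": 0, "fingers": 1}, {"x": 0, "y": 0, "z": 95, "rx": 0, "ry": 0, "rz": 0, "fingers": 1}, {"x": 0, "y": 0, "z": 104, "rx": 0, "ry": 0, "rz": 0, "fingers": 1}, {"x": 0, "y": 0, "z": 108, "rx": 0, "ry": 0, "rz": 0, "fingers": 1}, {"x": 0, "y": 0, "z": 108, "rx": 0, "ry": 0, "rz": 0, "fingers": 1}, {"x": 0, "y": 0, "z": 108, "rx": 0, "ry": 0, "rz": 0, "fingers": 1}]'

```text
time_s: 6.92
tool_pos: [0.3948, -0.3153, 0.0632]
tool_rot: [-180.0, 0.1, 180.0]
force: [0.2, 0.8, -3.7]
grip_width: 0.0244
grasp_force: 35.0
```

>>> drive_tool --moves '[{"x": 0, "y": 0, "z": 1.5, "rx": 0, "ry": 0, "rz": 0, "fingers": 1}, {"x": 0, "y": 0, "z": 2, "rx": 0, "ry": 0, "rz": 0, "fingers": 1}, {"x": 0, "y": 0, "z": 2, "rx": 0, "ry": 0, "rz": 0, "fingers": 0.35}, {"x": 0, "y": 0, "z": 2, "rx": 0, "ry": 0, "rz": 0, "fingers": 0.2}, {"x": 0, "y": 0, "z": 2, "rx": 0, "ry": 0, "rz": 0, "fingers": 0}, {"x": 0, "y": 0, "z": 2, "rx": 0, "ry": 0, "rz": 0, "fingers": 0}, {"x": 0, "y": 0, "z": -30, "rx": 0, "ry": 0, "rz": 0, "fingers": 0}, {"x": 0, "y": 0, "z": -70, "rx": 0, "ry": 0, "rz": 0, "fingers": 0}, {"x": 0, "y": 0, "z": -110, "rx": 0, "ry": 0, "rz": 0, "fingers": 0}, {"x": 0, "y": 0, "z": -140, "rx": 0, "ry": 0, "rz": 0, "fingers": -0.5}, {"x": 0, "y": 0, "z": -140, "rx": 0, "ry": 0, "rz": 0, "fingers": -0.8}]'

```text
time_s: 8.3
tool_pos: [0.3955, -0.3159, 0.2047]
tool_rot: [-179.9, 0.3, 180.0]
force: [0.5, 0.0, -0.2]
grip_width: 0.0564
grasp_force: 0.0
```

>>> drive_tool --moves '[{"x": -20, "y": 50, "z": 0, "rx": 0, "ry": 0, "rz": 0, "fingers": -0.8}, {"x": -40, "y": 100, "z": 0, "rx": 0, "ry": 0, "rz": 0, "fingers": -0.8}, {"x": -50, "y": 150, "z": 0, "rx": 0, "ry": 0, "rz": 0, "fingers": -0.8}, {"x": -50, "y": 200, "z": 0, "rx": 0, "ry": 0, "rz": 0, "fingers": -0.8}, {"x": -42, "y": 250, "z": 0, "rx": 0, "ry": 0, "rz": 0, "fingers": -0.8}, {"x": -35, "y": 295, "z": 0, "rx": 0, "ry": 0, "rz": 0, "fingers": -0.8}, {"x": -32, "y": 311, "z": 20, "rx": 0, "ry": 0, "rz": 0, "fingers": -0.8}, {"x": -32, "y": 311, "z": 60, "rx": 0, "ry": 0, "rz": 0, "fingers": -0.8}, {"x": -32, "y": 311, "z": 110, "rx": 0, "ry": 0, "rz": 0, "fingers": -0.8}, {"x": -32, "y": 311, "z": 110, "rx": 0, "ry": 0, "rz": 0, "fingers": -0.8}, {"x": -32, "y": 311, "z": 110, "rx": 0, "ry": 0, "rz": 0, "fingers": -0.8}, {"x": -32, "y": 311, "z": 110, "rx": 0, "ry": 0, "rz": 0, "fingers": -0.8}]'

```text
time_s: 9.8
tool_pos: [0.4279, -0.0039, 0.0944]
tool_rot: [180.0, 0.2, 179.9]
force: [0.2, 0.3, -0.6]
grip_width: 0.0784
grasp_force: 0.0
```

```bash
python3 w.py w4 | egrep "^[0-9]|bwa"
```

```text
9.8 [-28.6  -3.   25.2 123.4   1.5  59.2  85.8] [ 0.42793445 -0.00393837  0.09435626] [179.95372625   0.18973114 179.94425744]
bwash [400. 303.]
```

View pics/w4.png

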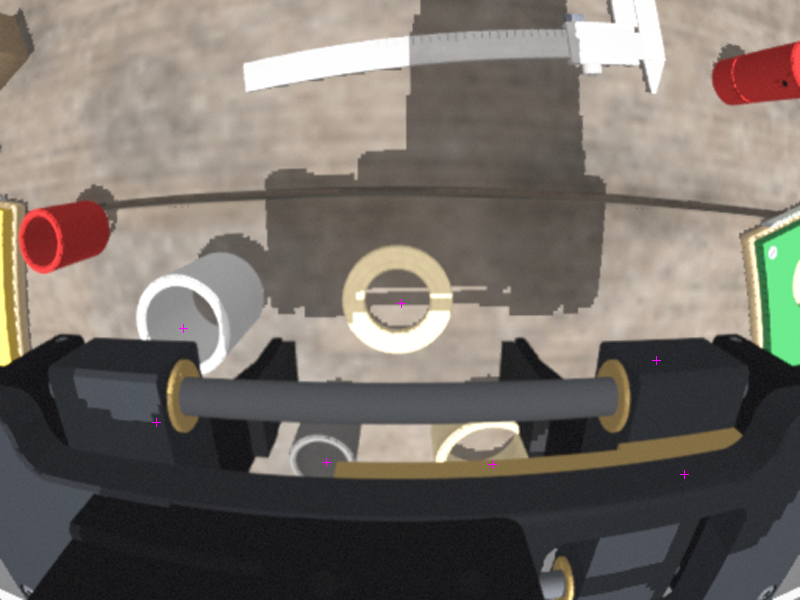

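Washer centre at (398,299) against (401,303), about 1.5 mm off. Descending and gripping.

>>> drive_tool --moves '[{"x": 1, "y": -1, "z": 40, "rx": 0, "ry": 0, "rz": 0, "fingers": -0.8}, {"x": 1, "y": -1, "z": 70, "rx": 0, "ry": 0, "rz": 0, "fingers": -0.8}, {"x": 1, "y": -1, "z": 80, "rx": 0, "ry": 0, "rz": 0, "fingers": -0.8}, {"x": 1, "y": -1, "z": 83, "rx": 0, "ry": 0, "rz": 0, "fingers": -0.8}, {"x": 1, "y": -1, "z": 83, "rx": 0, "ry": 0, "rz": 0, "fingers": -0.8}, {"x": 1, "y": -1, "z": 83, "rx": 0, "ry": 0, "rz": 0, "fingers": -0.5}, {"x": 1, "y": -1, "z": 83, "rx": 0, "ry": 0, "rz": 0, "fingers": 1}, {"x": 1, "y": -1, "z": 83, "rx": 0, "ry": 0, "rz": 0, "fingers": 1}, {"x": 1, "y": -1, "z": 83, "rx": 0, "ry": 0, "rz": 0, "fingers": 1}, {"x": 1, "y": -1, "z": 83, "rx": 0, "ry": 0, "rz": 0, "fingers": 1}]' --force 25

```text
time_s: 11.1
tool_pos: [0.4257, -0.0049, 0.0099]
tool_rot: [180.0, 0.0, 180.0]
force: [-0.6, 0.6, 4.6]
grip_width: 0.058
grasp_force: 25.0
```

>>> drive_tool --moves '[{"x": 0, "y": 0, "z": -10, "rx": 0, "ry": 0, "rz": 0, "fingers": 1}, {"x": 0, "y": 0, "z": -40, "rx": 0, "ry": 0, "rz": 0, "fingers": 1}, {"x": 0, "y": 0, "z": -80, "rx": 0, "ry": 0, "rz": 0, "fingers": 1}, {"x": 0, "y": 0, "z": -120, "rx": 0, "ry": 0, "rz": 0, "fingers": 1}, {"x": 0, "y": 0, "z": -130, "rx": 0, "ry": 0, "rz": 0, "fingers": 1}, {"x": 0, "y": 0, "z": -130, "rx": 0, "ry": 0, "rz": 0, "fingers": 1}]'

```text
time_s: 11.85
tool_pos: [0.4253, -0.005, 0.1396]
tool_rot: [180.0, 0.0, 180.0]
force: [0.5, 1.3, -0.6]
grip_width: 0.058
grasp_force: 25.0
```

```bash
python3 w.py w5 | egrep "^[0-9]|bwa"
```

```text
11.85 [-29.3  -6.7  25.  120.7   3.1  65.4  84.3] [ 0.4253423  -0.00501653  0.13956511] [1.79980617e+02 3.37824080e-02 1.79961859e+02]
bwash [402. 287.]
```

View pics/w5.png

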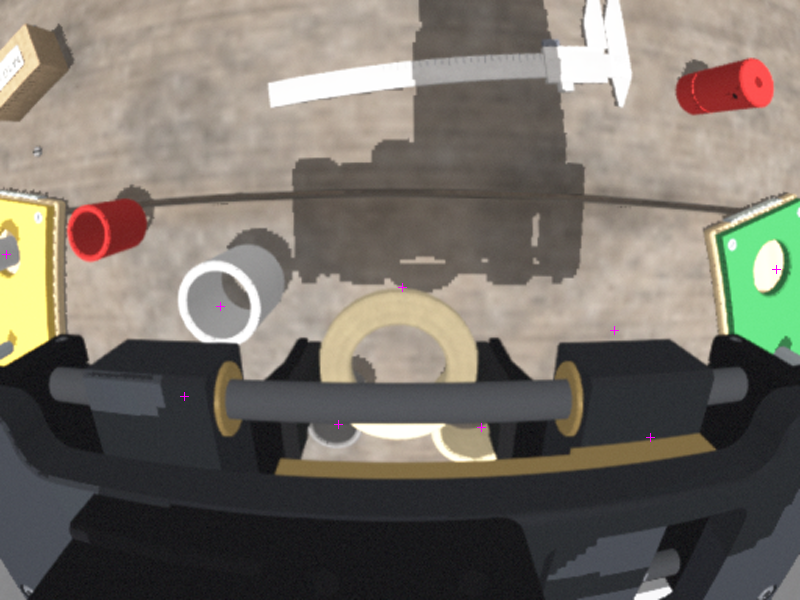

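```bash
python3 - <<'E'
from h import *
c=load("w5")
for dx in (0,.004,-.004):
    C=np.array([.4253+dx,-.005,.138])
    print(dx,[(projw(c,C+[.03*np.cos(a),.03*np.sin(a),0])*1.5625).round() for a in np.radians([0,90,180,270])])
E
```

```text
0 [array([401., 438.]), array([481., 369.]), array([401., 291.]), array([320., 370.])]
0.004 [array([401., 447.]), array([481., 379.]), array([401., 302.]), array([321., 379.])]
-0.004 [array([401., 430.]), array([482., 359.]), array([401., 280.]), array([319., 360.])]
```

>>> drive_tool --moves '[{"x": -10, "y": 45, "z": 0, "rx": 0, "ry": 0, "rz": 0, "fingers": 1}, {"x": -20, "y": 90, "z": 0, "rx": 0, "ry": 0, "rz": 0, "fingers": 1}, {"x": -30, "y": 135, "z": 0, "rx": 0, "ry": 0, "rz": 0, "fingers": 1}, {"x": -38, "y": 180, "z": 0, "rx": 0, "ry": 0, "rz": 0, "fingers": 1}, {"x": -45, "y": 225, "z": 0, "rx": 0, "ry": 0, "rz": 0, "fingers": 1}, {"x": -52, "y": 270, "z": 0, "rx": 0, "ry": 0, "rz": 0, "fingers": 1}, {"x": -56, "y": 305, "z": 0, "rx": 0, "ry": 0, "rz": 0, "fingers": 1}, {"x": -56, "y": 320, "z": 0, "rx": 0, "ry": 0, "rz": 0, "fingers": 1}, {"x": -56, "y": 320, "z": 0, "rx": 0, "ry": 0, "rz": 0, "fingers": 1}, {"x": -56, "y": 320, "z": 0, "rx": 0, "ry": 0, "rz": 0, "fingers": 1}, {"x": -56, "y": 320, "z": 0, "rx": 0, "ry": 0, "rz": 0, "fingers": 1}]'

```text
time_s: 13.28
tool_pos: [0.482, 0.3132, 0.1397]
tool_rot: [-180.0, 0.0, 179.8]
force: [-0.1, -0.8, -0.7]
grip_width: 0.0582
grasp_force: 25.0
```

>>> drive_tool --moves '[{"x": 0, "y": 0, "z": 30, "rx": 0, "ry": 0, "rz": 0, "fingers": 1}, {"x": 0, "y": 0, "z": 50, "rx": 0, "ry": 0, "rz": 0, "fingers": 1}, {"x": 0, "y": 0, "z": 62, "rx": 0, "ry": 0, "rz": 0, "fingers": 1}, {"x": 0, "y": 0, "z": 70, "rx": 0, "ry": 0, "rz": 0, "fingers": 1}, {"x": 0, "y": 0, "z": 75, "rx": 0, "ry": 0, "rz": 0, "fingers": 1}, {"x": 0, "y": 0, "z": 75, "rx": 0, "ry": 0, "rz": 0, "fingers": 1}]'

```text
time_s: 14.02
tool_pos: [0.4818, 0.3149, 0.0647]
tool_rot: [180.0, 0.0, 180.0]
force: [-0.4, -0.1, -1.4]
grip_width: 0.0582
grasp_force: 25.0
```

>>> drive_tool --moves '[{"x": 0, "y": 0, "z": 20, "rx": 0, "ry": 0, "rz": 0, "fingers": 1}, {"x": 0, "y": 0, "z": 28, "rx": 0, "ry": 0, "rz": 0, "fingers": 1}, {"x": 0, "y": 0, "z": 31, "rx": 0, "ry": 0, "rz": 0, "fingers": 1}, {"x": 0, "y": 0, "z": 32, "rx": 0, "ry": 0, "rz": 0, "fingers": 1}, {"x": 0, "y": 0, "z": 32, "rx": 0, "ry": 0, "rz": 0, "fingers": 1}, {"x": 0, "y": 0, "z": 32, "rx": 0, "ry": 0, "rz": 0, "fingers": -0.5}, {"x": 0, "y": 0, "z": 32, "rx": 0, "ry": 0, "rz": 0, "fingers": -0.6}, {"x": 0, "y": 0, "z": 32, "rx": 0, "ry": 0, "rz": 0, "fingers": -0.7}, {"x": 0, "y": 0, "z": 32, "rx": 0, "ry": 0, "rz": 0, "fingers": -0.7}, {"x": 0, "y": 0, "z": 10, "rx": 0, "ry": 0, "rz": 0, "fingers": -0.7}, {"x": 0, "y": 0, "z": -30, "rx": 0, "ry": 0, "rz": 0, "fingers": -0.7}, {"x": 0, "y": 0, "z": -75, "rx": 0, "ry": 0, "rz": 0, "fingers": -0.7}, {"x": 0, "y": 0, "z": -115, "rx": 0, "ry": 0, "rz": 0, "fingers": -0.7}, {"x": 0, "y": 0, "z": -115, "rx": 0, "ry": 0, "rz": 0, "fingers": -0.7}]'

```text
time_s: 15.78
tool_pos: [0.4837, 0.3163, 0.1837]
tool_rot: [179.7, 0.3, 179.9]
force: [-0.3, 0.6, -0.0]
grip_width: 0.0736
grasp_force: 0.0
```

>>> drive_tool --moves '[{"x": 0, "y": -45, "z": 0, "rx": 0, "ry": 0, "rz": 0, "fingers": -0.6}, {"x": 4, "y": -95, "z": 0, "rx": 0, "ry": 0, "rz": 0, "fingers": -0.6}, {"x": 10, "y": -145, "z": 0, "rx": 0, "ry": 0, "rz": 0, "fingers": -0.6}, {"x": 18, "y": -195, "z": 0, "rx": 0, "ry": 0, "rz": 0, "fingers": -0.6}, {"x": 26, "y": -245, "z": 0, "rx": 0, "ry": 0, "rz": 0, "fingers": -0.6}, {"x": 36, "y": -295, "z": 0, "rx": 0, "ry": 0, "rz": 0, "fingers": -0.6}, {"x": 46, "y": -345, "z": 0, "rx": 0, "ry": 0, "rz": 0, "fingers": -0.6}, {"x": 54, "y": -390, "z": 0, "rx": 0, "ry": 0, "rz": 0, "fingers": -0.6}, {"x": 58, "y": -420, "z": 0, "rx": 0, "ry": 0, "rz": 0, "fingers": -0.6}, {"x": 58, "y": -420, "z": 0, "rx": 0, "ry": 0, "rz": 0, "fingers": -0.6}, {"x": 58, "y": -420, "z": 30, "rx": 0, "ry": 0, "rz": 0, "fingers": -0.6}, {"x": 58, "y": -420, "z": 60, "rx": 0, "ry": 0, "rz": 0, "fingers": -0.6}, {"x": 58, "y": -420, "z": 60, "rx": 0, "ry": 0, "rz": 0, "fingers": -0.6}, {"x": 58, "y": -420, "z": 60, "rx": 0, "ry": 0, "rz": 0, "fingers": -0.6}]'

```text
time_s: 17.52
tool_pos: [0.4239, -0.1045, 0.1202]
tool_rot: [-180.0, 0.0, -180.0]
force: [0.4, 0.0, 1.4]
grip_width: 0.0698
grasp_force: 0.0
```

```bash
python3 w.py w6 | egrep "^[0-9]|light"; python3 - <<'E'
from h import *
import cv2
t=load("top0")
from cell import vision
c=vision.read_camera("top");pickle.dump(c,open("pics/t2.pkl","wb"))
im=cv2.cvtColor(c["image"],cv2.COLOR_RGB2BGR)
k=5;A=cv2.resize(im[150:225,135:200],None,fx=k,fy=k,interpolation=cv2.INTER_CUBIC)
B=cv2.resize(im[150:225,350:415],None,fx=k,fy=k,interpolation=cv2.INTER_CUBIC)
def mk(I,x0,X):
    p=(proj(c,np.array(X))-[x0,150]+.5)*k; cv2.drawMarker(I,tuple(int(v) for v in p),(255,0,255),0,8,1)
mk(A,135,[.4816,.3154,.03]);mk(B,350,[.3941,-.3151,.102])
w=cv2.imread("pics/w6.png")[180:480,100:750]
cv2.imwrite("pics/m1.png",np.vstack([w[:220],np.hstack([A,B])]) if False else cv2.resize(np.vstack([w[:220],np.hstack([A,B])]),None,fx=1,fy=1))
E
```

```text
17.525 [-23.8  -4.4  33.3 120.9   2.7  62.8  98.2] [ 0.42385971 -0.10453106  0.12018295] [-1.79994207e+02  3.33743613e-02 -1.79989048e+02]
light [399. 321.]
```

View pics/m1.png

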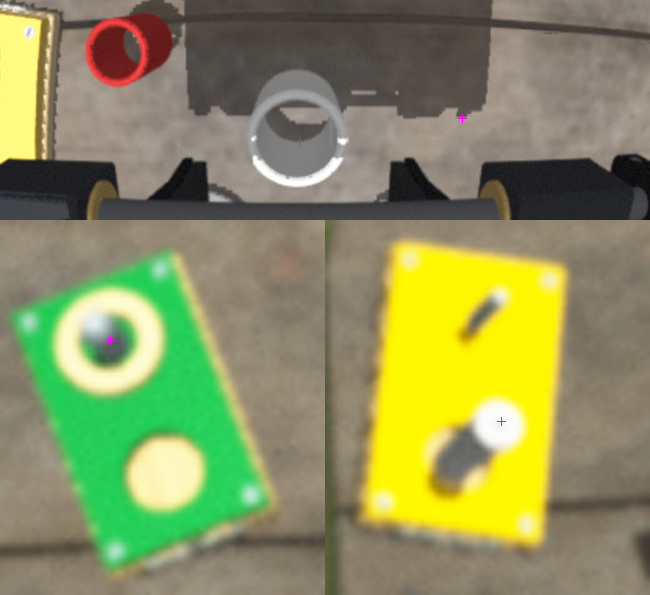

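The washer is concentric with the green post, the long pin stands in its socket, and the light bush rim is centred at crop (297,138) within 1 mm. Gripping the bush.

>>> drive_tool --moves '[{"x": 0, "y": 0, "z": 30, "rx": 0, "ry": 0, "rz": 0, "fingers": -0.6}, {"x": 0, "y": 0, "z": 60, "rx": 0, "ry": 0, "rz": 0, "fingers": -0.6}, {"x": 0, "y": 0, "z": 80, "rx": 0, "ry": 0, "rz": 0, "fingers": -0.6}, {"x": 0, "y": 0, "z": 86, "rx": 0, "ry": 0, "rz": 0, "fingers": -0.6}, {"x": 0, "y": 0, "z": 86, "rx": 0, "ry": 0, "rz": 0, "fingers": -0.6}, {"x": 0, "y": 0, "z": 86, "rx": 0, "ry": 0, "rz": 0, "fingers": -0.3}, {"x": 0, "y": 0, "z": 86, "rx": 0, "ry": 0, "rz": 0, "fingers": 1}, {"x": 0, "y": 0, "z": 86, "rx": 0, "ry": 0, "rz": 0, "fingers": 1}, {"x": 0, "y": 0, "z": 86, "rx": 0, "ry": 0, "rz": 0, "fingers": 1}, {"x": 0, "y": 0, "z": 86, "rx": 0, "ry": 0, "rz": 0, "fingers": 1}, {"x": 0, "y": 0, "z": 86, "rx": 0, "ry": 0, "rz": 0, "fingers": 1}, {"x": 0, "y": 0, "z": 70, "rx": 0, "ry": 0, "rz": 0, "fingers": 1}, {"x": 0, "y": 0, "z": 40, "rx": 0, "ry": 0, "rz": 0, "fingers": 1}, {"x": 0, "y": 0, "z": 0, "rx": 0, "ry": 0, "rz": 0, "fingers": 1}, {"x": 0, "y": 0, "z": -35, "rx": 0, "ry": 0, "rz": 0, "fingers": 1}, {"x": 0, "y": 0, "z": -35, "rx": 0, "ry": 0, "rz": 0, "fingers": 1}]' --force 35

```text
time_s: 19.62
tool_pos: [0.4247, -0.1051, 0.1562]
tool_rot: [180.0, 0.3, 180.0]
force: [-0.2, -0.1, -3.5]
grip_width: 0.0488
grasp_force: 35.0
```

>>> drive_tool --moves '[{"x": -8, "y": 40, "z": 0, "rx": 0, "ry": 0, "rz": 0, "fingers": 1}, {"x": -18, "y": 85, "z": 0, "rx": 0, "ry": 0, "rz": 0, "fingers": 1}, {"x": -28, "y": 130, "z": 0, "rx": 0, "ry": 0, "rz": 0, "fingers": 1}, {"x": -38, "y": 175, "z": 0, "rx": 0, "ry": 0, "rz": 0, "fingers": 1}, {"x": -45, "y": 220, "z": 0, "rx": 0, "ry": 0, "rz": 0, "fingers": 1}, {"x": -50, "y": 265, "z": 0, "rx": 0, "ry": 0, "rz": 0, "fingers": 1}, {"x": -54, "y": 310, "z": 0, "rx": 0, "ry": 0, "rz": 0, "fingers": 1}, {"x": -56, "y": 350, "z": 0, "rx": 0, "ry": 0, "rz": 0, "fingers": 1}, {"x": -58, "y": 390, "z": 0, "rx": 0, "ry": 0, "rz": 0, "fingers": 1}, {"x": -58, "y": 415, "z": 0, "rx": 0, "ry": 0, "rz": 0, "fingers": 1}, {"x": -58, "y": 420, "z": 0, "rx": 0, "ry": 0, "rz": 0, "fingers": 1}, {"x": -58, "y": 420, "z": 0, "rx": 0, "ry": 0, "rz": 0, "fingers": 1}, {"x": -58, "y": 420, "z": 0, "rx": 0, "ry": 0, "rz": 0, "fingers": 1}, {"x": -58, "y": 420, "z": 25, "rx": 0, "ry": 0, "rz": 0, "fingers": 1}, {"x": -58, "y": 420, "z": 45, "rx": 0, "ry": 0, "rz": 0, "fingers": 1}, {"x": -58, "y": 420, "z": 52, "rx": 0, "ry": 0, "rz": 0, "fingers": 1}, {"x": -58, "y": 420, "z": 57, "rx": 0, "ry": 0, "rz": 0, "fingers": 1}, {"x": -58, "y": 420, "z": 57, "rx": 0, "ry": 0, "rz": 0, "fingers": 1}]'

```text
time_s: 21.88
tool_pos: [0.482, 0.3148, 0.098]
tool_rot: [180.0, 0.0, 179.9]
force: [-0.3, 0.4, -2.9]
grip_width: 0.0487
grasp_force: 35.0
```

Clear of the post. Lowering the remaining 34 mm, releasing and rising.

>>> drive_tool --moves '[{"x": 0, "y": 0, "z": 15, "rx": 0, "ry": 0, "rz": 0, "fingers": 1}, {"x": 0, "y": 0, "z": 26, "rx": 0, "ry": 0, "rz": 0, "fingers": 1}, {"x": 0, "y": 0, "z": 31, "rx": 0, "ry": 0, "rz": 0, "fingers": 1}, {"x": 0, "y": 0, "z": 33, "rx": 0, "ry": 0, "rz": 0, "fingers": 1}, {"x": 0, "y": 0, "z": 33.5, "rx": 0, "ry": 0, "rz": 0, "fingers": 1}, {"x": 0, "y": 0, "z": 33.5, "rx": 0, "ry": 0, "rz": 0, "fingers": -0.2}, {"x": 0, "y": 0, "z": 33.5, "rx": 0, "ry": 0, "rz": 0, "fingers": -0.4}, {"x": 0, "y": 0, "z": 33.5, "rx": 0, "ry": 0, "rz": 0, "fingers": -0.6}, {"x": 0, "y": 0, "z": 33.5, "rx": 0, "ry": 0, "rz": 0, "fingers": -0.6}, {"x": 0, "y": 0, "z": 10, "rx": 0, "ry": 0, "rz": 0, "fingers": -0.6}, {"x": 0, "y": 0, "z": -30, "rx": 0, "ry": 0, "rz": 0, "fingers": -0.6}, {"x": 0, "y": 0, "z": -75, "rx": 0, "ry": 0, "rz": 0, "fingers": -0.4}, {"x": 0, "y": 0, "z": -82, "rx": 0, "ry": 0, "rz": 0, "fingers": -0.2}, {"x": 0, "y": 0, "z": -82, "rx": 0, "ry": 0, "rz": 0, "fingers": -0.1}]'

```text
time_s: 23.62
tool_pos: [0.4817, 0.315, 0.1798]
tool_rot: [180.0, 0.0, 180.0]
force: [-0.4, 0.2, 0.1]
grip_width: 0.0516
grasp_force: 0.0
```

>>> drive_tool --moves '[{"x": -6, "y": -40, "z": 0, "rx": 0, "ry": 0, "rz": 0, "fingers": -0.1}, {"x": -12, "y": -85, "z": 0, "rx": 0, "ry": 0, "rz": 0, "fingers": -0.1}, {"x": -18, "y": -130, "z": 0, "rx": 0, "ry": 0, "rz": 0, "fingers": -0.1}, {"x": -24, "y": -164, "z": 0, "rx": 0, "ry": 0, "rz": 0, "fingers": -0.1}, {"x": -24, "y": -164, "z": 0, "rx": 0, "ry": 0, "rz": 0, "fingers": -0.1}, {"x": -24, "y": -164, "z": 20, "rx": 0, "ry": 0, "rz": 0, "fingers": -0.1}, {"x": -24, "y": -164, "z": 60, "rx": 0, "ry": 0, "rz": 0, "fingers": -0.1}, {"x": -24, "y": -164, "z": 100, "rx": 0, "ry": 0, "rz": 0, "fingers": -0.1}, {"x": -24, "y": -164, "z": 130, "rx": 0, "ry": 0, "rz": 0, "fingers": -0.1}, {"x": -24, "y": -164, "z": 136, "rx": 0, "ry": 0, "rz": 0, "fingers": -0.1}, {"x": -24, "y": -164, "z": 136, "rx": 0, "ry": 0, "rz": 0, "fingers": -0.1}, {"x": -24, "y": -164, "z": 136, "rx": 0, "ry": 0, "rz": 0, "fingers": 0.1}, {"x": -24, "y": -164, "z": 136, "rx": 0, "ry": 0, "rz": 0, "fingers": 1}, {"x": -24, "y": -164, "z": 136, "rx": 0, "ry": 0, "rz": 0, "fingers": 1}, {"x": -24, "y": -164, "z": 136, "rx": 0, "ry": 0, "rz": 0, "fingers": 1}, {"x": -24, "y": -164, "z": 136, "rx": 0, "ry": 0, "rz": 0, "fingers": 1}, {"x": -24, "y": -164, "z": 120, "rx": 0, "ry": 0, "rz": 0, "fingers": 1}, {"x": -24, "y": -164, "z": 80, "rx": 0, "ry": 0, "rz": 0, "fingers": 1}, {"x": -24, "y": -164, "z": 40, "rx": 0, "ry": 0, "rz": 0, "fingers": 1}, {"x": -24, "y": -164, "z": 25, "rx": 0, "ry": 0, "rz": 0, "fingers": 1}]' --force 40

```text
time_s: 26.12
tool_pos: [0.5064, 0.1514, 0.157]
tool_rot: [179.9, 0.2, 180.0]
force: [0.3, 1.1, -4.1]
grip_width: 0.0294
grasp_force: 39.9
```

>>> drive_tool --moves '[{"x": 25, "y": 34, "z": 0, "rx": 0, "ry": 0, "rz": 0, "fingers": 1}, {"x": 50, "y": 68, "z": 0, "rx": 0, "ry": 0, "rz": 0, "fingers": 1}, {"x": 75, "y": 102, "z": 0, "rx": 0, "ry": 0, "rz": 0, "fingers": 1}, {"x": 92, "y": 126, "z": 0, "rx": 0, "ry": 0, "rz": 0, "fingers": 1}, {"x": 98.5, "y": 135, "z": 0, "rx": 0, "ry": 0, "rz": 0, "fingers": 1}, {"x": 98.5, "y": 135, "z": 0, "rx": 0, "ry": 0, "rz": 0, "fingers": 1}, {"x": 98.5, "y": 135, "z": 30, "rx": 0, "ry": 0, "rz": 0, "fingers": 1}, {"x": 98.5, "y": 135, "z": 60, "rx": 0, "ry": 0, "rz": 0, "fingers": 1}, {"x": 98.5, "y": 135, "z": 78, "rx": 0, "ry": 0, "rz": 0, "fingers": 1}, {"x": 98.5, "y": 135, "z": 86, "rx": 0, "ry": 0, "rz": 0, "fingers": 1}, {"x": 98.5, "y": 135, "z": 92, "rx": 0, "ry": 0, "rz": 0, "fingers": 1}, {"x": 98.5, "y": 135, "z": 95, "rx": 0, "ry": 0, "rz": 0, "fingers": 1}, {"x": 98.5, "y": 135, "z": 97, "rx": 0, "ry": 0, "rz": 0, "fingers": 1}, {"x": 98.5, "y": 135, "z": 97, "rx": 0, "ry": 0, "rz": 0, "fingers": 1}]'

```text
time_s: 27.88
tool_pos: [0.4073, 0.2861, 0.0579]
tool_rot: [180.0, 0.0, 180.0]
force: [0.4, -0.3, -3.4]
grip_width: 0.0292
grasp_force: 39.9
```

>>> drive_tool --moves '[{"x": 0, "y": 0, "z": 1, "rx": 0, "ry": 0, "rz": 0, "fingers": 1}, {"x": 0, "y": 0, "z": 1.5, "rx": 0, "ry": 0, "rz": 0, "fingers": 1}, {"x": 0, "y": 0, "z": 1.5, "rx": 0, "ry": 0, "rz": 0, "fingers": 0.25}, {"x": 0, "y": 0, "z": 1.5, "rx": 0, "ry": 0, "rz": 0, "fingers": 0.1}, {"x": 0, "y": 0, "z": 1.5, "rx": 0, "ry": 0, "rz": 0, "fingers": -0.1}, {"x": 0, "y": 0, "z": 1.5, "rx": 0, "ry": 0, "rz": 0, "fingers": -0.1}, {"x": 0, "y": 0, "z": -30, "rx": 0, "ry": 0, "rz": 0, "fingers": -0.1}, {"x": 0, "y": 0, "z": -70, "rx": 0, "ry": 0, "rz": 0, "fingers": -0.1}, {"x": 0, "y": 0, "z": -115, "rx": 0, "ry": 0, "rz": 0, "fingers": -0.15}, {"x": 0, "y": 0, "z": -122, "rx": 0, "ry": 0, "rz": 0, "fingers": -0.2}, {"x": 0, "y": 0, "z": -122, "rx": 0, "ry": 0, "rz": 0, "fingers": -0.2}]'

```text
time_s: 29.25
tool_pos: [0.4071, 0.286, 0.1796]
tool_rot: [180.0, 0.0, 180.0]
force: [0.3, 0.2, -0.9]
grip_width: 0.0523
grasp_force: 0.0
```

>>> drive_tool --moves '[{"x": -25, "y": -40, "z": 0, "rx": 0, "ry": 0, "rz": 0, "fingers": -0.2}, {"x": -50, "y": -85, "z": 0, "rx": 0, "ry": 0, "rz": 0, "fingers": -0.2}, {"x": -70, "y": -135, "z": 0, "rx": 0, "ry": 0, "rz": 0, "fingers": -0.2}, {"x": -82, "y": -185, "z": 0, "rx": 0, "ry": 0, "rz": 0, "fingers": -0.2}, {"x": -90, "y": -235, "z": 0, "rx": 0, "ry": 0, "rz": 0, "fingers": -0.2}, {"x": -94, "y": -285, "z": 0, "rx": 0, "ry": 0, "rz": 0, "fingers": -0.2}, {"x": -94, "y": -329, "z": 0, "rx": 0, "ry": 0, "rz": 0, "fingers": -0.2}, {"x": -94, "y": -329, "z": 0, "rx": 0, "ry": 0, "rz": 0, "fingers": -0.2}, {"x": -94, "y": -329, "z": 0, "rx": 0, "ry": 0, "rz": 0, "fingers": -0.2}, {"x": -94, "y": -329, "z": 50, "rx": 0, "ry": 0, "rz": 0, "fingers": -0.2}, {"x": -94, "y": -329, "z": 80, "rx": 0, "ry": 0, "rz": 0, "fingers": -0.2}, {"x": -94, "y": -329, "z": 80, "rx": 0, "ry": 0, "rz": 0, "fingers": -0.2}]'

```text
time_s: 30.75
tool_pos: [0.4984, -0.0415, 0.0969]
tool_rot: [-180.0, -0.4, -179.9]
force: [-1.1, 0.3, -0.1]
grip_width: 0.0523
grasp_force: 0.0
```

>>> drive_tool --moves '[{"x": 0, "y": 0, "z": 30, "rx": 0, "ry": 0, "rz": 0, "fingers": -0.2}, {"x": 0, "y": 0, "z": 55, "rx": 0, "ry": 0, "rz": 0, "fingers": -0.2}, {"x": 0, "y": 0, "z": 70, "rx": 0, "ry": 0, "rz": 0, "fingers": -0.2}, {"x": 0, "y": 0, "z": 76, "rx": 0, "ry": 0, "rz": 0, "fingers": -0.2}, {"x": 0, "y": 0, "z": 76, "rx": 0, "ry": 0, "rz": 0, "fingers": -0.2}, {"x": 0, "y": 0, "z": 76, "rx": 0, "ry": 0, "rz": 0, "fingers": 0}, {"x": 0, "y": 0, "z": 76, "rx": 0, "ry": 0, "rz": 0, "fingers": 1}, {"x": 0, "y": 0, "z": 76, "rx": 0, "ry": 0, "rz": 0, "fingers": 1}, {"x": 0, "y": 0, "z": 76, "rx": 0, "ry": 0, "rz": 0, "fingers": 1}, {"x": 0, "y": 0, "z": 76, "rx": 0, "ry": 0, "rz": 0, "fingers": 1}, {"x": 0, "y": 0, "z": 60, "rx": 0, "ry": 0, "rz": 0, "fingers": 1}, {"x": 0, "y": 0, "z": 20, "rx": 0, "ry": 0, "rz": 0, "fingers": 1}, {"x": 0, "y": 0, "z": -20, "rx": 0, "ry": 0, "rz": 0, "fingers": 1}, {"x": 0, "y": 0, "z": -60, "rx": 0, "ry": 0, "rz": 0, "fingers": 1}, {"x": 0, "y": 0, "z": -60, "rx": 0, "ry": 0, "rz": 0, "fingers": 1}]' --force 30

```text
time_s: 32.62
tool_pos: [0.503, -0.0431, 0.1632]
tool_rot: [179.9, 0.4, 180.0]
force: [0.3, 0.6, -2.7]
grip_width: 0.0344
grasp_force: 30.0
```

>>> drive_tool --moves '[{"x": 0, "y": -45, "z": 0, "rx": 0, "ry": 0, "rz": 0, "fingers": 1}, {"x": 5, "y": -90, "z": 0, "rx": 0, "ry": 0, "rz": 0, "fingers": 1}, {"x": 10, "y": -135, "z": 0, "rx": 0, "ry": 0, "rz": 0, "fingers": 1}, {"x": 15, "y": -180, "z": 0, "rx": 0, "ry": 0, "rz": 0, "fingers": 1}, {"x": 21, "y": -225, "z": 0, "rx": 0, "ry": 0, "rz": 0, "fingers": 1}, {"x": 26, "y": -265, "z": 0, "rx": 0, "ry": 0, "rz": 0, "fingers": 1}, {"x": 29, "y": -288, "z": 0, "rx": 0, "ry": 0, "rz": 0, "fingers": 1}, {"x": 29, "y": -288, "z": 0, "rx": 0, "ry": 0, "rz": 0, "fingers": 1}, {"x": 29, "y": -288, "z": 0, "rx": 0, "ry": 0, "rz": 0, "fingers": 1}, {"x": 29, "y": -288, "z": 30, "rx": 0, "ry": 0, "rz": 0, "fingers": 1}, {"x": 29, "y": -288, "z": 50, "rx": 0, "ry": 0, "rz": 0, "fingers": 1}, {"x": 29, "y": -288, "z": 60, "rx": 0, "ry": 0, "rz": 0, "fingers": 1}, {"x": 29, "y": -288, "z": 67, "rx": 0, "ry": 0, "rz": 0, "fingers": 1}, {"x": 29, "y": -288, "z": 72, "rx": 0, "ry": 0, "rz": 0, "fingers": 1}, {"x": 29, "y": -288, "z": 72, "rx": 0, "ry": 0, "rz": 0, "fingers": 1}]'

```text
time_s: 34.5
tool_pos: [0.4717, -0.3312, 0.0876]
tool_rot: [180.0, 0.0, 179.9]
force: [-0.3, 0.2, -0.4]
grip_width: 0.0349
grasp_force: 30.0
```

>>> drive_tool --moves '[{"x": 0, "y": 0, "z": 6, "rx": 0, "ry": 0, "rz": 0, "fingers": 1}, {"x": 0, "y": 0, "z": 12, "rx": 0, "ry": 0, "rz": 0, "fingers": 1}, {"x": 0, "y": 0, "z": 20, "rx": 0, "ry": 0, "rz": 0, "fingers": 1}, {"x": 0, "y": 0, "z": 30, "rx": 0, "ry": 0, "rz": 0, "fingers": 1}, {"x": 0, "y": 0, "z": 30, "rx": 0, "ry": 0, "rz": 0, "fingers": 1}]'

```text
time_s: 35.12
tool_pos: [0.4709, -0.3306, 0.0563]
tool_rot: [179.9, -0.1, 180.0]
force: [-0.0, -0.4, -1.3]
grip_width: 0.0349
grasp_force: 30.0
```

>>> drive_tool --moves '[{"x": 0, "y": 0, "z": 6, "rx": 0, "ry": 0, "rz": 0, "fingers": 1}, {"x": 0, "y": 0, "z": 10, "rx": 0, "ry": 0, "rz": 0, "fingers": 1}, {"x": 0, "y": 0, "z": 11, "rx": 0, "ry": 0, "rz": 0, "fingers": 1}, {"x": 0, "y": 0, "z": 11, "rx": 0, "ry": 0, "rz": 0, "fingers": 1}, {"x": 0, "y": 0, "z": 11, "rx": 0, "ry": 0, "rz": 0, "fingers": 0.1}, {"x": 0, "y": 0, "z": 11, "rx": 0, "ry": 0, "rz": 0, "fingers": 0}, {"x": 0, "y": 0, "z": 11, "rx": 0, "ry": 0, "rz": 0, "fingers": -0.2}, {"x": 0, "y": 0, "z": 11, "rx": 0, "ry": 0, "rz": 0, "fingers": -0.2}, {"x": 0, "y": 0, "z": -20, "rx": 0, "ry": 0, "rz": 0, "fingers": -0.2}, {"x": 0, "y": 0, "z": -60, "rx": 0, "ry": 0, "rz": 0, "fingers": -0.2}, {"x": 0, "y": 0, "z": -100, "rx": 0, "ry": 0, "rz": 0, "fingers": -0.2}, {"x": 0, "y": 0, "z": -140, "rx": 0, "ry": 0, "rz": 0, "fingers": -0.2}, {"x": 0, "y": 100, "z": -140, "rx": 0, "ry": 0, "rz": 0, "fingers": -0.2}, {"x": 0, "y": 180, "z": -140, "rx": 0, "ry": 0, "rz": 0, "fingers": -0.2}, {"x": 0, "y": 180, "z": -140, "rx": 0, "ry": 0, "rz": 0, "fingers": -0.2}, {"x": 0, "y": 180, "z": -140, "rx": 0, "ry": 0, "rz": 0, "fingers": -0.2}, {"x": 0, "y": 180, "z": -140, "rx": 0, "ry": 0, "rz": 0, "fingers": -0.2}]'

```text
time_s: 37.25
tool_pos: [0.4718, -0.1518, 0.1978]
tool_rot: [-180.0, 0.0, 179.9]
force: [-0.6, -1.3, 0.5]
grip_width: 0.0521
grasp_force: 0.0
```

```bash
python3 - <<'E'
from h import *
from cell import vision
import cv2
rows=[]
boxes={"top":[(135,150),(350,150)],"side":[(228,112),(245,280)]}
for n in ["top","side"]:
    c=vision.read_camera(n);im=cv2.cvtColor(c["image"],cv2.COLOR_RGB2BGR);k=3.6;o=[]
    for (x,y) in boxes[n]:
        A=cv2.resize(im[y:y+80,x:x+95],None,fx=k,fy=k,interpolation=cv2.INTER_CUBIC)
        for X in ([.4816,.3154,.09],[.4072,.2862,.087],[.4725,-.3307,.072],[.3941,-.3151,.102]):
            p=(proj(c,np.array(X))-[x,y]+.5)*k
            cv2.drawMarker(A,tuple(int(v) for v in p),(255,0,255),0,8,1)
        o.append(A)
    rows.append(np.hstack(o))
cv2.imwrite("pics/m2.png",np.vstack(rows))
E
```

```text
(no output)
```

View pics/m2.png

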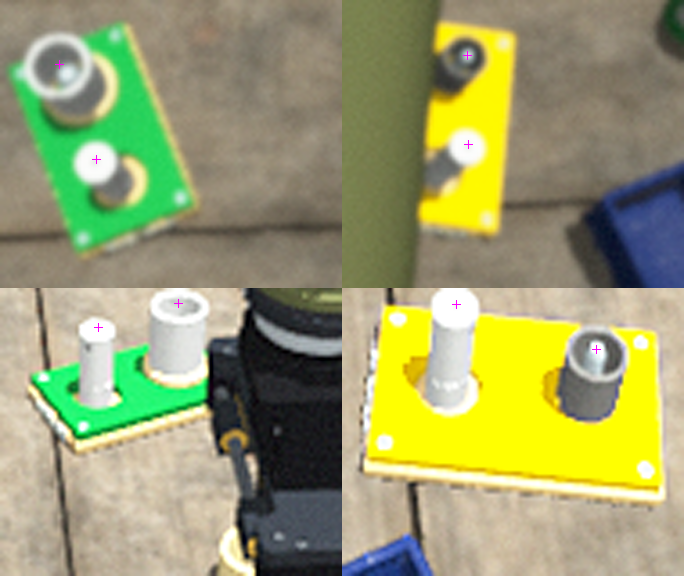

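All five parts are seated upright, and their tops sit on the predicted markers in both views. Handing in.

```bash
python3 -c "
from cell import workorder
print(workorder.sign_off())"
```

```text
the job is handed in; nothing more can be done
None
```

Both kits are made up and the job is handed in at about 37 s of the 136 s allowed; the last top and side pictures showed all five parts upright and seated, and the sign-off returned no verdict.

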